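Cap the two sample tubes, each with the cap that fits

TASK

The two sample tubes leaning in the rack stand open. Close each with its own cap: the two grey caps look alike, but each goes fully home on only one of the tubes, so if one stops short take it off and try it on the other. Leave both caps fully home and released, and the jar, beaker, bottle and brass weight standing where they are.

Things in the scene. Friction and masses are not known exactly. Their poses are not given: they have to be found in the camera images.
- cap_1: loose grey plastic cap, 68 mm tall, open side down on the bench; 60 to 110 g. Origin: centre of its open underside; z up. Round skirt, 67 mm outside, from 0 to 26 mm, round top plate to 32 mm, then a 36 x 36 mm square grip block, sides along its x and y, to 68 mm. Inside the skirt a plug hangs from the top plate to 8 mm above the underside; the tube wall enters between the two.
- cap_2: the other cap, outwardly the same as cap_1; same origin and axes. One cap has a 50 mm skirt bore and 34 mm plug (fits the 46 mm tube), the other 58 and 42 mm (fits the 54 mm tube); which is which is not told. For lead-in the bore's first 5 mm widen by 2.5 mm in radius and the plug's last 5 mm narrow by 3 mm.
- mouth_left (a point): centre of the open mouth of the tube at the rack's +y end. z points out of the tube along its axis, 30 degrees from vertical, leaning to the rack's -x side (the robot's side); y is the rack's y. Bare aluminium tube, fixed, 150 mm long, 4 mm wall, rounded lip. One tube is 46 mm and the other 54 mm outside; they change places at random.
- mouth_right (a point): same for the tube at the rack's -y end, 110 mm from the other mouth. On its own tube a cap goes down 26 mm along the axis until its top plate meets the lip, with 2 mm play all round; on the wrong tube it stops at least 10 mm short. The upper 50 mm of both tubes are clear of the rack.
- rack: fixed grey rack holding the two leaning tubes; origin on the bench under it, midway between the tubes; y along the row, x level, away from the robot's side, z up. Footprint x -70 to 90 mm, y -108 to 108 mm; the mouths are at x -20, y +55 and -55, z 160 mm.
- jar: closed amber glass jar, 60 mm diameter, 85 mm tall, loose on the bench, upright; origin at the centre of its underside. A bystander.
- beaker: open white porcelain beaker, 66 mm diameter, 90 mm tall, loose on the bench, upright; origin at the centre of its underside. A bystander.
- bottle: closed white bottle, 60 mm diameter, 150 mm tall, loose on the bench, upright; origin at the centre of its underside. A bystander.
- weight: brass calibration weight, 26 mm diameter, 50 mm tall, loose on the bench, upright; origin at the centre of its underside. A bystander.
Things that resemble listed ones, but are neither listed nor needed, are in the scene too. Leave any brown or red look-alike of the cap_2 alone.

How it is judged (in metres and radians):
At the end, for the whole second after the job is handed in: Each tube wears one cap: the cap's underside lies 22 to 30 mm below the mouth along the tube's axis (26 is fully home), within 5 mm of the axis on either side, cap and tube axes within 0.12 rad (which only the matching caps allow); both caps released and at rest (((z of cap_1 in the frame of mouth_left between -0.03 and -0.022 m and x of cap_1 in the frame of mouth_left between -0.005 and 0.005 m and y of cap_1 in the frame of mouth_left between -0.005 and 0.005 m and angle between the z axis of cap_1 and the z axis of mouth_left, either way round below 0.12 rad and z of cap_2 in the frame of mouth_right between -0.03 and -0.022 m and x of cap_2 in the frame of mouth_right between -0.005 and 0.005 m and y of cap_2 in the frame of mouth_right between -0.005 and 0.005 m and angle between the z axis of cap_2 and the z axis of mouth_right, either way round below 0.12 rad) or (z of cap_1 in the frame of mouth_right between -0.03 and -0.022 m and x of cap_1 in the frame of mouth_right between -0.005 and 0.005 m and y of cap_1 in the frame of mouth_right between -0.005 and 0.005 m and angle between the z axis of cap_1 and the z axis of mouth_right, either way round below 0.12 rad and z of cap_2 in the frame of mouth_left between -0.03 and -0.022 m and x of cap_2 in the frame of mouth_left between -0.005 and 0.005 m and y of cap_2 in the frame of mouth_left between -0.005 and 0.005 m and angle between the z axis of cap_2 and the z axis of mouth_left, either way round below 0.12 rad)) and linear speed of each of cap_1, cap_2 below 0.02 m/s and angular speed of each of cap_1, cap_2 below 0.2 rad/s); the robot touches nothing.
It fails at once if the jar is moved by more than 40 mm or tipped over (distance of jar from where it was at the start of the episode above 0.04 m or angle between jar's own z axis and vertical above 0.6 rad).
It fails at once if the beaker is moved by more than 40 mm or tipped over (distance of beaker from where it was at the start of the episode above 0.04 m or angle between beaker's own z axis and vertical above 0.6 rad).
It fails at once if the bottle is moved by more than 40 mm or tipped over (distance of bottle from where it was at the start of the episode above 0.04 m or angle between bottle's own z axis and vertical above 0.6 rad).
It fails at once if the weight is moved by more than 40 mm or tipped over (distance of weight from where it was at the start of the episode above 0.04 m or angle between weight's own z axis and vertical above 0.6 rad).
It also fails if it takes over 54 s, if anything falls off the work surface, if the arm or the gripper's body presses on something with over 40 N, if the wrist force passes 120 N, or if a joint passes its speed limit or range.

ROBOT

A 6-joint arm with a two-finger parallel gripper is mounted at the origin on the work surface. World frame = base frame: x ahead of the robot, y to its left, z up, the work surface at z = 0. Lengths are in mm, angles in rad, forces in N, time in s.
With the tool pointing down it reaches from about 275 to 1000 mm from the base axis. Payload 8.4 kg.
Tool frame: the origin (TCP) lies midway between the tips of the shut fingers; the grasp point (between the pads) lies 19 mm behind it; z points along the fingers, y is the line along which they close (so a half turn about z gives the same grasp; the last joint's range is limited). The gripper opens to 85 mm and grips with 20 to 120 N. Pads are 22 mm wide; open, the fingers measure 114 mm over their backs; the gripper's body (76 mm by 85 mm) begins 54 mm behind the grasp point. The pads swing forward as they close: fully open they stand 13 mm farther back than shut.
Start: joints at [1.33, 0.353, 1.633, -0, 1.155, -0.002], TCP at [147.834, 607.267, 231.281] pointing down, gripper open.
Joint ranges: [-2.63, 2.63], [-0.92, 2.1], [0.06, 2.66], [-1.3, 4.44], [0, 2.69], [-3.02, 3.02]. Speed limits (rad/s): [2.22, 2.22, 2.79, 3.14, 3.14, 3.14].

INTERFACE

Orientations are given as [roll, pitch, yaw] about the fixed x, y, z axes, in that order (R = Rz(yaw) Ry(pitch) Rx(roll)).
In Python, from rig import r gives the robot as it stands.
- The arm moves only by the tool servo_tool, never from a script. Its argument "deltas" is a list of rows, each an object of numbers: "x", "y", "z": the shift along the world's x, y, z in mm; "rx", "ry", "rz": the turn, a rotation vector about the world's x, y, z in rad; "gripper": the gripper's target within -1 to 1 (fully open at 1, half-way at 0, shut at -1). A call has 1 to 10 rows; each row is the pose to reach, as a shift and turn from the pose commanded when the call began; what a row does not reach only later rows make up. A row lasts 1/10 s, in which the tool goes at most 50 mm and 8.59 degrees, less where a joint would pass 70% of its speed; a pose out of reach is approached as far as the arm can. A call with a gripper value outside its range is refused whole. The fingers move at their own pace and stop on an object; "newtons" is the grip in N (left out, the last holds). Time passes only in rows, so rows that repeat a pose let the fingers close. It gives the time, the measured TCP pose, the force, the opening and the grip force at its end, in the units of the state.
- r.sense(): the state, without advancing time (a new reading comes with each control period).
- r.grab_frame(name): name is "scene" or "top" or "wrist"; returns the picture (400x640x3 uint8, blue, green, red); there is no depth.
- r.camera_params(name): a dict with "mtx" (3x3 intrinsics, pixels), "D" ([k1, k2, p1, p2, k3] as OpenCV has them; the pictures are not rectified), "eye" and "orientation" of the camera in the world. Camera axes: x right, y down, z forward; pixel columns grow to the right and rows downward; lengths in mm; the calibration is good to about 2 mm. A picture is of the moment at which its call begins: read the wrist's pose just before it. camera_params takes no time and is no camera call; for the wrist camera it gives the pose at the moment of the call.
- r.sign_off(): hands the job in; it is judged then, once.
Trained networks look in the newest picture that a camera, given by its name, has taken for a name from the list of things; names that differ only in an ending like _2 or _b are one class to them, and where a whole thing is asked for, a point or a joint stands for the part that bears it (a point fixed in the world has none). Each returns a list of dicts, best first, with "conf" (0 to 1); they miss things now and then, are a little off and sometimes report something else, mostly with a low value. They report only what shows in the picture. A call takes as long as a camera call. They do not tell look-alikes from the thing itself.
- r.recognise(name, camera): "box" ([left, top, width, height] in pixels, round what is visible of it).
The state is a dict: "clock": time; "qpos": joint angles; "qvel": joint speeds; "joint_efforts": joint torques, N m; "eef_pos": TCP position; "tcp_rot": TCP orientation; "contact_force": force on the tool from outside, world axes, zero at the start; "wrist_torque": the same for the moment, N m; "opening": opening from 0.0 (shut) to 1.0 (fully open); "grasp_force": force on a finger pad.
Only numpy, scipy, OpenCV 4.12 (cv2) and the standard library are available. Lean on these libraries where they do the work, as an engineer would, in place of code of your own. Each camera call takes 0.05 s, during which the arm holds its last target. There are 200 camera calls.

## Working session

There is one attempt and no reset: what is moved stays moved. The work goes in short steps, Python scripts to look and compute and a tool call to move; the robot and the scene stay as the last step left them, time stands still between calls to the robot, and variables do not carry over. Pictures are saved under pics/ and viewed, at most 10 in all, crops included, and the job is handed in when it is done.

Besides the shell and the picture viewer there is one more tool, called as a command line: name --argument value ..., lists and objects as JSON in quotes. servo_tool: Moves the arm, as the interface text tells. Its arguments: {"type":"object","properties":{"deltas":{"type":"array","items":{"type":"object","properties":{"x":{"type":"number"},"y":{"type":"number"},"z":{"type":"number"},"rx":{"type":"number"},"ry":{"type":"number"},"rz":{"type":"number"},"gripper":{"type":"number"}}}},"newtons":{"type":"number"}},"required":["deltas"]}

```bash
mkdir -p pics; ls; cat > h.py <<'E'
import numpy as np, cv2
from scipy.spatial.transform import Rotation as R
from rig import r
def RT(p):
    o=np.array(p["orientation"],float)
    return o if o.shape==(3,3) else R.from_euler('xyz',o).as_matrix()
def proj(p,X):
    M=RT(p);rv=cv2.Rodrigues(M.T)[0];t=-M.T@np.array(p["eye"],float)
    return cv2.projectPoints(np.array(X,float).reshape(-1,1,3),rv,t,np.array(p["mtx"],float),np.array(p["D"],float))[0].reshape(-1,2)
def ray(p,uv,z):
    n=cv2.undistortPoints(np.array(uv,float).reshape(-1,1,2),np.array(p["mtx"],float),np.array(p["D"],float)).reshape(-1,2)
    d=np.c_[n,np.ones(len(n))]@RT(p).T;e=np.array(p["eye"],float)
    return e+d*((z-e[2])/d[:,2])[:,None]
E
python3 - <<'E'
from h import *
for c in ["scene","top"]:
    im=r.grab_frame(c);cv2.imwrite(f"pics/{c}0.png",im);p=r.camera_params(c);print(c,p)
    for n in ["cap_1","rack","jar","beaker","bottle","weight"]:
        print(n,[(d["box"],round(d["conf"],2)) for d in r.recognise(n,c)])
print(r.sense())
E
```

```text
pics
scene {'mtx': array([[503.00923985,   0.        , 319.23711407],
       [  0.        , 503.00923985, 195.86329356],
       [  0.        ,   0.        ,   1.        ]]), 'D': array([-0.07326439,  0.        ,  0.        ,  0.        ,  0.        ]), 'eye': array([1493.02467482,  -76.05916275,  734.93488854]), 'orientation': array([-2.12195748,  0.02390874,  1.5674616 ])}
cap_1 [([341.2, 190.5, 31.0, 32.9], 0.98), ([220.7, 210.0, 29.6, 32.2], 0.96), ([302.1, 200.1, 25.2, 34.7], 0.8), ([297.2, 177.1, 26.9, 34.3], 0.58)]
rack [([376.0, 206.6, 108.0, 72.2], 0.87)]
jar [([301.6, 239.6, 27.1, 47.0], 0.79)]
beaker [([217.4, 237.6, 25.8, 49.4], 0.71)]
bottle []
weight [([259.8, 221.9, 12.0, 22.4], 0.46)]
top {'mtx': array([[421.50090965,   0.        , 308.94410336],
       [  0.        , 421.50090965, 202.96810357],
       [  0.        ,   0.        ,   1.        ]]), 'D': array([0.02401746, 0.        , 0.        , 0.        , 0.        ]), 'eye': array([ 269.98522622,  -84.35772897, 1144.73954259]), 'orientation': array([-2.91719261e+00, -1.73216830e-03, -1.57168824e+00])}
cap_1 [([266.5
[... 325 characters left out ...]
.7, 'qpos': array([ 1.32956620e+00,  3.52985043e-01,  1.63339350e+00, -1.68378746e-05,
        1.15520835e+00, -2.38024966e-03]), 'qvel': array([ 8.71993165e-05,  2.73644695e-05,  7.06381624e-04, -7.85319538e-04,
       -4.47719851e-04,  8.06918974e-04]), 'joint_efforts': array([-3.33170528e-04, -6.05008435e+01, -3.42388630e+01,  4.79312700e-05,
        7.79450911e-04, -5.20236270e-06]), 'eef_pos': array([147.85996717, 607.26248686, 231.29310162]), 'tcp_rot': array([3.14158693e+00, 1.54183263e-05, 2.90274957e+00]), 'contact_force': array([-0.52833609, -0.0985948 , -0.62629948]), 'wrist_torque': array([-0.04169809,  0.03394501, -0.07193014]), 'grasp_force': 0.0, 'opening': 1.0025311367102032}
```

```bash
python3 - <<'E'
from h import *
a=cv2.imread("pics/scene0.png")[150:310,180:500];b=cv2.imread("pics/top0.png")[90:310,140:480]
b=cv2.resize(b,(800,518),interpolation=3)
cv2.imwrite("pics/a.png",cv2.resize(a,(800,400),interpolation=3));cv2.imwrite("pics/b.png",b)
E
```

```text
(no output)
```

View pics/a.png

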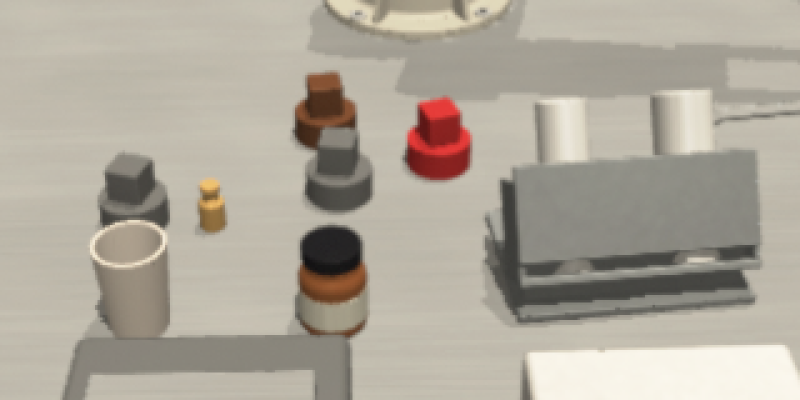

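View pics/b.png

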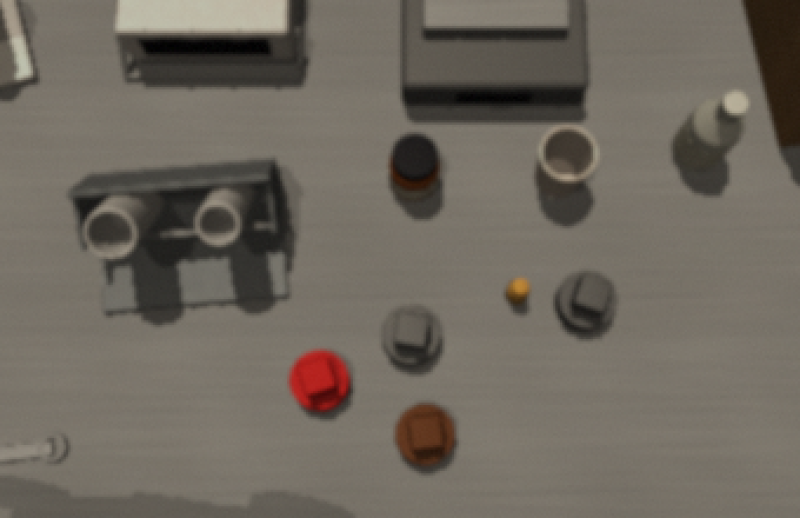

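In the scene crop, the grey caps are at full-frame px (236,226) and (315,207), red at (356,206), and brown at (310,194). In the top view, grey A is at ≈(315,232), grey B at ≈(389,218), red at (276,251), brown at (321,275). The two grey caps fit the description. The mouths are at ≈(188,187), which is wider so it is the 54 mm tube on the +y side, and ≈(233,183).

```bash
python3 - <<'E'
from h import *
p=r.camera_params("top")
f=lambda u,v:(140+u/2.353,90+v/2.353)
for n,uv,z in [("A blk",(413,330),68),("A skirt",(412,337),20),("B blk",(592,294),68),("B skirt",(587,302),20),("mL",(111,228),160),("mR",(219,218),160),("jar",(414,153),85),("weight",(519,288),50),("beaker",(568,155),90),("bot",(735,103),150),("red",(321,378),68),("brown",(427,432),68)]:
    print(n,ray(p,[f(*uv)],z).round(0))
ps=r.camera_params("wrist");s=r.sense()
M=R.from_euler('xyz',s["tcp_rot"]).as_matrix()
print("cam in tool",M.T@(ps["eye"]-s["eef_pos"]),(M.T@RT(ps)).round(3),ps["mtx"][0],ps["D"])
E
```

```text
A blk [[ 443. -103.   68.]]
A skirt [[ 443. -103.   20.]]
B blk [[ 484. -301.   68.]]
B skirt [[ 484. -305.   20.]]
mL [[535. 207. 160.]]
mR [[545.  97. 160.]]
jar [[ 642. -105.   85.]]
weight [[ 494. -223.   50.]]
beaker [[ 638. -277.   90.]]
bot [[ 675. -446.  150.]]
red [[391.  -3.  68.]]
brown [[ 333. -118.   68.]]
cam in tool [  70.07282793    0.37604392 -141.55798861] [[ 0.001 -0.962 -0.272]
 [ 1.     0.002  0.   ]
 [ 0.    -0.272  0.962]] [285.76975447   0.         319.30287869] [-0.03738965  0.          0.          0.          0.        ]
```

servo_tool --deltas '[{"x":295,"y":-710,"z":-40},{"x":295,"y":-710,"z":-40},{"x":295,"y":-710,"z":-40},{"x":295,"y":-710,"z":-40},{"x":295,"y":-710,"z":-40},{"x":295,"y":-710,"z":-40},{"x":295,"y":-710,"z":-40},{"x":295,"y":-710,"z":-40},{"x":295,"y":-710,"z":-40},{"x":295,"y":-710,"z":-40}]'

```text
invalid input
```

servo_tool --deltas '[{"x":295,"y":-710,"z":-40,"rx":0,"ry":0,"rz":0,"gripper":1},{"x":295,"y":-710,"z":-40,"rx":0,"ry":0,"rz":0,"gripper":1},{"x":295,"y":-710,"z":-40,"rx":0,"ry":0,"rz":0,"gripper":1},{"x":295,"y":-710,"z":-40,"rx":0,"ry":0,"rz":0,"gripper":1},{"x":295,"y":-710,"z":-40,"rx":0,"ry":0,"rz":0,"gripper":1},{"x":295,"y":-710,"z":-40,"rx":0,"ry":0,"rz":0,"gripper":1},{"x":295,"y":-710,"z":-40,"rx":0,"ry":0,"rz":0,"gripper":1},{"x":295,"y":-710,"z":-40,"rx":0,"ry":0,"rz":0,"gripper":1},{"x":295,"y":-710,"z":-40,"rx":0,"ry":0,"rz":0,"gripper":1},{"x":295,"y":-710,"z":-40,"rx":0,"ry":0,"rz":0,"gripper":1}]' --newtons 60

```text
clock: 1.7
eef_pos: [339.9, 144.4, 205.7]
tcp_rot: [3.141, 0.001, 2.903]
contact_force: [0.4, 1.1, 0.5]
opening: 0.999
grasp_force: 0.0
```

servo_tool --deltas '[{"x":103,"y":-247,"z":-15,"gripper":1},{"x":103,"y":-247,"z":-15,"gripper":1},{"x":103,"y":-247,"z":-15,"gripper":1},{"x":103,"y":-247,"z":-15,"gripper":1},{"x":103,"y":-247,"z":-15,"gripper":1},{"x":103,"y":-247,"z":-15,"gripper":1},{"x":103,"y":-247,"z":-15,"gripper":1}]' --newtons 60

```text
invalid input
```

```bash
python3 - <<'E'
from h import *
p=r.camera_params("wrist");im=r.grab_frame("wrist");cv2.imwrite("pics/w1.png",im)
np.save("w1.npy",p,allow_pickle=True)
print(r.sense()["eef_pos"],r.sense()["tcp_rot"],r.sense()["clock"])
print(r.recognise("cap_1","wrist"));print(proj(p,[443,-103,68]))
E
```

```text
[341.90383351 138.16790178 205.21402127] [-3.13907341e+00  2.33432599e-03  2.89955357e+00] 1.75
[{'box': [5.9, 320.5, 63.4, 58.5], 'conf': 0.89}, {'box': [67.5, 195.9, 82.5, 59.5], 'conf': 0.89}, {'box': [129.3, 267.3, 56.6, 31.5], 'conf': 0.87}, {'box': [187.9, 212.5, 62.6, 54.3], 'conf': 0.78}]
[[136.31268925 319.76907285]]
```

View pics/w1.png

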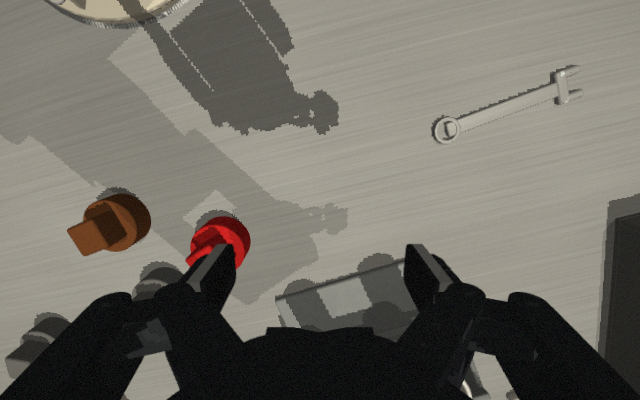

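The wrist view shows brown at (110,225), red at (220,243), grey A partly hidden at (157,285), and grey B at (38,348). The move call needs every field, so I'll resend it.

servo_tool --deltas '[{"x":102,"y":-243,"z":-15,"rx":0,"ry":0,"rz":0,"gripper":1},{"x":102,"y":-243,"z":-15,"rx":0,"ry":0,"rz":0,"gripper":1},{"x":102,"y":-243,"z":-15,"rx":0,"ry":0,"rz":0,"gripper":1},{"x":102,"y":-243,"z":-15,"rx":0,"ry":0,"rz":0,"gripper":1},{"x":102,"y":-243,"z":-15,"rx":0,"ry":0,"rz":0,"gripper":1},{"x":102,"y":-243,"z":-15,"rx":0,"ry":0,"rz":0,"gripper":1},{"x":102,"y":-243,"z":-15,"rx":0,"ry":0,"rz":0,"gripper":1}]' --newtons 60

```text
clock: 2.5
eef_pos: [442.1, -97.9, 190.1]
tcp_rot: [3.142, -0.0, 2.9]
contact_force: [0.0, 0.2, -0.5]
opening: 1.003
grasp_force: 0.0
```

```bash
python3 - <<'E'
from h import *
p=r.camera_params("wrist");im=r.grab_frame("wrist")
np.save("w2.npy",p,allow_pickle=True);cv2.imwrite("pics/w2.png",im);cv2.imwrite("pics/w2c.png",cv2.resize(im[160:400,160:480],(800,600),interpolation=3))
s=r.sense();print(s["eef_pos"],s["tcp_rot"],s["clock"],s["qpos"].round(2))
print(proj(p,[443,-103,68]))
E
```

```text
[441.2742897  -96.56657839 190.06744094] [ 3.14117768e+00 -9.35506867e-04  2.90115986e+00] 2.55 [-0.22  0.13  2.03  0.    0.98 -1.55]
[[313.90583165 196.16895195]]
```

View pics/w2c.png

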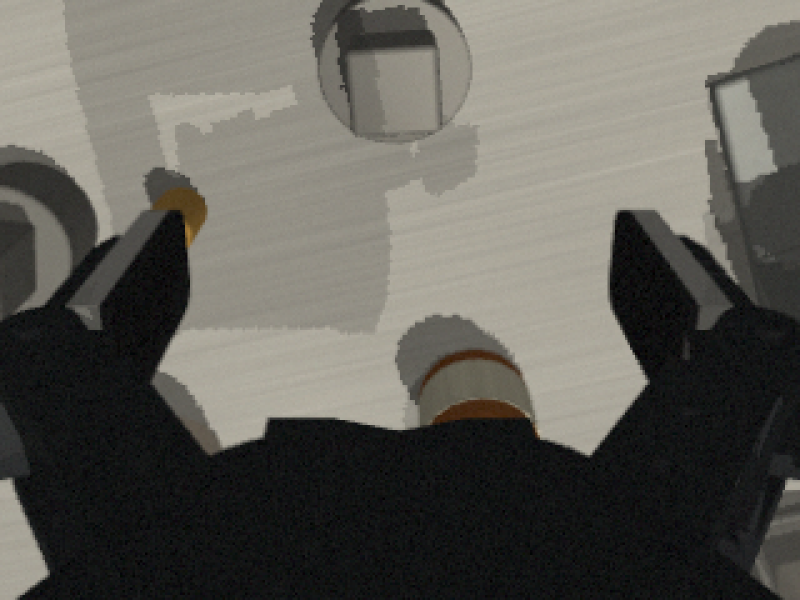

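Grey A's block top has crop corners (348,50), (437,46), (440,133) and (354,134). That is full-frame centre ≈(318,196), close to the predicted position, and nearly square to the fingers.

```bash
python3 - <<'E'
from h import *
p=np.load("w2.npy",allow_pickle=True).item()
c=160+np.array([(348,50),(437,46),(440,133),(354,134)])/2.5
X=ray(p,c,68)[:,:2];print(X.round(1),X.mean(0).round(1))
e=np.roll(X,-1,0)-X;print(np.linalg.norm(e,axis=1),np.degrees(np.arctan2(e[:,1],e[:,0]))%90)
s=r.sense();print("go",X.mean(0)-s["eef_pos"][:2],30-s["eef_pos"][2],"tool yaw mod90",np.degrees(s["tcp_rot"][2])%90)
E
```

```text
[[ 424.4 -112.6]
 [ 430.9  -79.7]
 [ 464.8  -86.3]
 [ 457.2 -118.9]] [444.3 -99.4]
[33.54550539 34.546107   33.48715923 33.42647136] [78.87345444 79.02655358 76.95690222 79.16380267]
go [ 3.03804393 -2.81588238] -160.06744093822633 tool yaw mod90 76.224215661281
```

servo_tool --deltas '[{"x":3,"y":-3,"z":-50,"rx":0,"ry":0,"rz":0.04,"gripper":1},{"x":3,"y":-3,"z":-100,"rx":0,"ry":0,"rz":0.04,"gripper":1},{"x":3,"y":-3,"z":-140,"rx":0,"ry":0,"rz":0.04,"gripper":1},{"x":3,"y":-3,"z":-158,"rx":0,"ry":0,"rz":0.04,"gripper":1},{"x":3,"y":-3,"z":-158,"rx":0,"ry":0,"rz":0.04,"gripper":0.5},{"x":3,"y":-3,"z":-158,"rx":0,"ry":0,"rz":0.04,"gripper":-1},{"x":3,"y":-3,"z":-158,"rx":0,"ry":0,"rz":0.04,"gripper":-1},{"x":3,"y":-3,"z":-158,"rx":0,"ry":0,"rz":0.04,"gripper":-1},{"x":3,"y":-3,"z":-158,"rx":0,"ry":0,"rz":0.04,"gripper":-1},{"x":3,"y":-3,"z":-158,"rx":0,"ry":0,"rz":0.04,"gripper":-1}]' --newtons 70

```text
clock: 3.55
eef_pos: [445.6, -99.7, 33.9]
tcp_rot: [3.141, 0.003, 2.942]
contact_force: [-0.1, 3.7, 6.4]
opening: 0.415
grasp_force: 68.8
```

```bash
python3 - <<'E'
from h import *
s=r.sense();print({k:s[k] for k in ["clock","eef_pos","tcp_rot","contact_force","wrist_torque","opening","grasp_force"]})
E
```

```text
{'clock': 3.55, 'eef_pos': array([445.62570345, -99.69282136,  33.94916874]), 'tcp_rot': array([3.14115043e+00, 2.92719573e-03, 2.94235768e+00]), 'contact_force': array([-0.11802878,  3.69734742,  6.35732597]), 'wrist_torque': array([0.65370549, 0.03591024, 0.04242189]), 'opening': 0.41537259608308497, 'grasp_force': 68.84443402290344}
```

```bash
cat >> h.py <<'E'
def tgt(yaw,P):  # tool orientation over tubes & shift to P from the current pose
    s=r.sense();T0=R.from_euler('xyz',s["tcp_rot"])
    z=np.array([.5*np.cos(yaw),.5*np.sin(yaw),-.8660254]);y=np.array([-np.sin(yaw),np.cos(yaw),0])
    T=R.from_matrix(np.c_[np.cross(y,z),y,z])
    print("shift",(np.array(P)-s["eef_pos"]).round(1),"rot",(T*T0.inv()).as_rotvec().round(3))
E
python3 - <<'E'
from h import *
tgt(.09,(465,145,290))
p=r.camera_params("top");im=cv2.imread("pics/top0.png")
cv2.imwrite("pics/tm.png",cv2.resize(im[165:215,165:260],(760,400),interpolation=3))
E
```

```text
shift [ 19.4 244.7 256.1] rot [-0.029 -0.522  0.283]
```

servo_tool --deltas '[{"x":0,"y":0,"z":50,"rx":0,"ry":0,"rz":0,"gripper":-1},{"x":0,"y":0,"z":100,"rx":0,"ry":0,"rz":0,"gripper":-1},{"x":0,"y":20,"z":145,"rx":0,"ry":0,"rz":0,"gripper":-1},{"x":20,"y":245,"z":256,"rx":-0.029,"ry":-0.522,"rz":0.283,"gripper":-1},{"x":20,"y":245,"z":256,"rx":-0.029,"ry":-0.522,"rz":0.283,"gripper":-1},{"x":20,"y":245,"z":256,"rx":-0.029,"ry":-0.522,"rz":0.283,"gripper":-1},{"x":20,"y":245,"z":256,"rx":-0.029,"ry":-0.522,"rz":0.283,"gripper":-1},{"x":20,"y":245,"z":256,"rx":-0.029,"ry":-0.522,"rz":0.283,"gripper":-1},{"x":20,"y":245,"z":256,"rx":-0.029,"ry":-0.522,"rz":0.283,"gripper":-1},{"x":20,"y":245,"z":256,"rx":-0.029,"ry":-0.522,"rz":0.283,"gripper":-1}]' --newtons 70

```text
clock: 4.55
eef_pos: [464.2, 146.7, 289.8]
tcp_rot: [-3.141, 0.523, -3.047]
contact_force: [-0.3, -0.5, -1.1]
opening: 0.411
grasp_force: 70.1
```

```bash
python3 - <<'E'
from h import *
r.grab_frame("top") # settle
p=r.camera_params("wrist");im=r.grab_frame("wrist")
np.save("w3.npy",p,allow_pickle=True);cv2.imwrite("pics/w3.png",im);cv2.imwrite("pics/w3c.png",cv2.resize(im[100:340,160:480],(800,600),interpolation=3))
s=r.sense();print(s["eef_pos"],s["tcp_rot"],s["clock"],s["qpos"].round(2),s["opening"])
print(proj(p,[[535,207,160],[545,97,160]]),p)
E
```

```text
[463.91736815 144.26753343 288.03425846] [-3.14027507  0.52016542 -3.05086187] 4.65 [ 0.41 -0.17  2.2  -0.27  0.64 -1.08] 0.4153687779885364
[[370.73890408 189.59659606]
 [265.8161627  189.3170211 ]] {'mtx': array([[285.76975447,   0.        , 319.30287869],
       [  0.        , 285.76975447, 198.46038902],
       [  0.        ,   0.        ,   1.        ]]), 'D': array([-0.03738965,  0.        ,  0.        ,  0.        ,  0.        ]), 'eye': array([332.70109531, 133.88434185, 376.92261194]), 'orientation': array([2.34545152e+00, 1.02606379e-03, 1.66417450e+00])}
```

View pics/w3c.png

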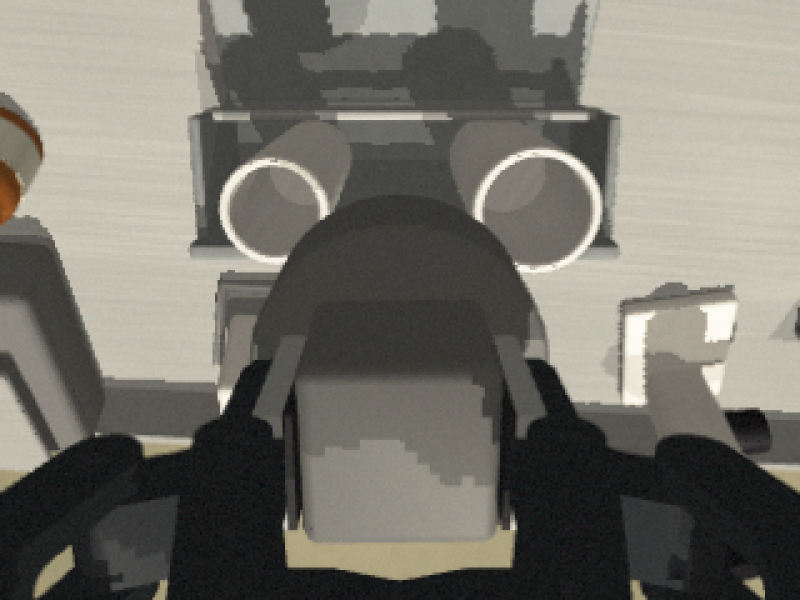

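The wrist crop shows the right mouth (46 mm) as an ellipse centred at crop (273,210), 109 wide, and the left mouth (54 mm) at (538,210), 129 wide. The cap is held straight.

```bash
python3 - <<'E'
from h import *
p=np.load("w3.npy",allow_pickle=True).item()
uv=np.array([(273.5,210.5),(538.5,210.5)])/2.5+[160,100]
print(ray(p,uv,160).round(1))
# depth
X=ray(p,uv,160);print(((X-p["eye"])@RT(p))[:,2])
s=r.sense();M=R.from_euler('xyz',s["tcp_rot"]).as_matrix();print("cam in tool (nom 70,.4,-141.6)",M.T@(r.camera_params("wrist")["eye"]-s["eef_pos"]))
t=cv2.imread("pics/top0.png");g=cv2.cvtColor(t,6)
p=r.camera_params("top")
for c in [(188,187),(233,183)]:
    w=g[c[1]-16:c[1]+16,c[0]-16:c[0]+16]; print(w.max(),np.percentile(w,80))
E
```

```text
[[537.3 101.  160. ]
 [526.9 210.1 160. ]]
[295.13405098 294.97675408]
cam in tool (nom 70,.4,-141.6) [  70.29072568    0.68072576 -142.09984745]
141 111.0
142 97.40000000000009
```

```bash
cat >> h.py <<'E'
def mouths(im,p,th=200,guess=((537,101,160),(527,210,160)),rad=34):
    g=cv2.cvtColor(im,6);out=[]
    for G in guess:
        c=proj(p,[G])[0].round().astype(int);m=np.zeros_like(g);cv2.circle(m,tuple(map(int,c)),rad,255,-1)
        b=((g>th)&(m>0)).astype(np.uint8)
        n,l,st,_=cv2.connectedComponentsWithStats(b);k=1+st[1:,4].argmax()
        pts=np.argwhere(l==k)[:,::-1].astype(np.float32);h=cv2.convexHull(pts)[:,0]
        e=cv2.fitEllipse(h);out.append((e,st[k],ray(p,[e[0]],160)[0].round(1)))
    return out
E
python3 - <<'E'
from h import *
for i in range(2):
    s=r.sense();p=r.camera_params("wrist");im=r.grab_frame("wrist")
    print(s["eef_pos"],s["tcp_rot"],p["eye"],p["orientation"])
    for o in mouths(im,p): print(o)
s=r.sense();print(s["clock"])
t=cv2.imread("pics/top0.png");p=r.camera_params("top")
for o in mouths(t,p,105,rad=17): print("top",o)
cv2.imwrite("pics/tm.png",cv2.resize(t[165:215,165:260],(760,400),interpolation=3))
E
```

```text
[463.91736815 144.26753343 288.03425846] [-3.14027507  0.52016542 -3.05086187] [332.75976403 133.20627834 376.40250878] [2.34653741e+00 1.33178067e-03 1.66228049e+00]
(((269.92156982421875, 184.7432403564453), (40.85274887084961, 43.03700256347656), 120.3977279663086), array([249, 164,  43,  43, 237], dtype=int32), array([537.1, 100.5, 160. ]))
(((378.77044677734375, 186.22885131835938), (48.02719497680664, 57.63288497924805), 129.99644470214844), array([351, 160,  53,  50, 373], dtype=int32), array([528.7, 212.9, 160. ]))
[464.0186003  143.69701665 287.66781377] [-3.14012966  0.5196405  -3.05209076] [332.89167775 132.83799964 376.13378338] [2.34703382e+00 1.44621599e-03 1.66100328e+00]
(((270.77886962890625, 185.35635375976562), (40.96680450439453, 44.007293701171875), 125.82434844970703), array([250, 165,  43,  42, 249], dtype=int32), array([537.5, 100.7, 160. ]))
(((379.249267578125, 186.29083251953125), (49.16989517211914, 56.32038497924805), 128.3056640625), array([352, 161,  52,  49, 375], dtype=int32), array([528.5, 212.6, 160. ]))
4.75
top (((232.46237182617188, 182.64036560058594), (18.248592376708984, 23.442739486694336), 13.18455696105957), array([223, 171,  18,  23, 156], dtype=int32), array([545.3,  98.8, 160. ]))
top (((183.1904754638672, 188.90719604492188), (27.08245849609375, 33.841209411621094), 20.688257217407227), array([169, 174,  29,  33, 288], dtype=int32), array([529.6, 216.5, 160. ]))
```

View pics/tm.png

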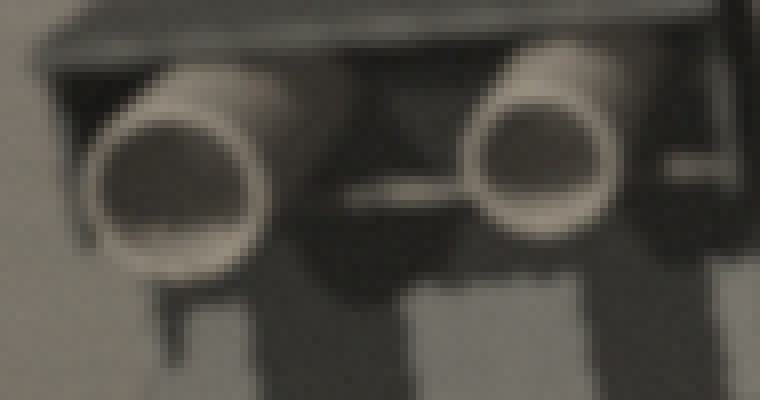

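```bash
python3 - <<'E'
from h import *
tgt(.09,(513.6,97.8,202.4)); tgt(.09,(534,99.6,166.9)); print(r.sense()["clock"])
E
```

```text
shift [ 49.5 -45.6 -85.1] rot [ 0.002 -0.004  0.002]
shift [  69.9  -43.8 -120.6] rot [ 0.002 -0.004  0.002]
4.75
```

servo_tool --deltas '[{"x":20,"y":-45,"z":-35,"rx":0,"ry":0,"rz":0,"gripper":-1},{"x":35,"y":-45,"z":-60,"rx":0,"ry":0,"rz":0,"gripper":-1},{"x":49,"y":-45,"z":-86,"rx":0,"ry":0,"rz":0,"gripper":-1},{"x":49,"y":-45,"z":-86,"rx":0,"ry":0,"rz":0,"gripper":-1},{"x":49,"y":-45,"z":-86,"rx":0,"ry":0,"rz":0,"gripper":-1},{"x":49,"y":-45,"z":-86,"rx":0,"ry":0,"rz":0,"gripper":-1}]' --newtons 70

```text
clock: 5.35
eef_pos: [513.5, 99.7, 203.3]
tcp_rot: [-3.141, 0.522, -3.052]
contact_force: [-0.5, -1.2, -0.5]
opening: 0.411
grasp_force: 70.1
```

```bash
python3 - <<'E'
from h import *
s=r.sense();p=r.camera_params("wrist");im=r.grab_frame("wrist");print(s["eef_pos"],s["tcp_rot"],s["contact_force"])
for o in mouths(im,p,guess=[(527,211,160)],rad=48): print(o)
cv2.imwrite("pics/w4.png",im)
tgt(.09,(513.6,97.8,202.4))
tgt(.09,(534,99.6,166.9))
E
```

```text
[513.54504242  99.6998986  203.30781635] [-3.14084668  0.52188822 -3.05163785] [-0.54692792 -1.2066525  -0.54281712]
(((475.3232116699219, 222.72955322265625), (81.72545623779297, 92.70342254638672), 48.4125862121582), array([ 431,  182,   88,   84, 1349], dtype=int32), array([531. , 216.4, 160. ]))
shift [-0.1 -2.2 -1.3] rot [ 0.001 -0.001 -0.   ]
shift [ 20.3  -0.4 -36.8] rot [ 0.001 -0.001 -0.   ]
```

servo_tool --deltas '[{"x":5,"y":-1,"z":-9,"rx":0,"ry":0,"rz":0,"gripper":-1},{"x":9,"y":-1,"z":-16,"rx":0,"ry":0,"rz":0,"gripper":-1},{"x":11,"y":-1,"z":-20,"rx":0,"ry":0,"rz":0,"gripper":-1},{"x":14,"y":-1,"z":-24,"rx":0,"ry":0,"rz":0,"gripper":-1}]' --newtons 70

```text
clock: 5.8
eef_pos: [527.8, 98.8, 179.1]
tcp_rot: [-3.14, 0.522, -3.05]
contact_force: [-58.2, -17.1, 77.1]
opening: 0.413
grasp_force: 82.3
```

```bash
cat >> h.py <<'E'
def st(m,yaw=.09):
    s=r.sense();y=np.array([-np.sin(yaw),np.cos(yaw),0]);a=np.array([-.5*np.cos(yaw),-.5*np.sin(yaw),.8660254]);x=np.cross(y,a)
    d=s["eef_pos"]-np.array(m);print(s["clock"],"tcp in mouth frame",(d@np.c_[x,y,a]).round(1),"F",(s["contact_force"]@np.c_[x,y,a]).round(1),s["eef_pos"].round(1),s["tcp_rot"].round(3),"T",s["wrist_torque"].round(2),s["opening"].round(3))
E
python3 -c "
from h import *
st((538,100,160))"
```

```text
Traceback (most recent call last):
  File "h.py", line 30, in st
    d=s["eef_pos"]-np.array(m);print(s["clock"],"tcp in mouth frame",(d@np.c_[x,y,a]).round(1),"F",(s["contact_force"]@np.c_[x,y,a]).round(1),s["eef_pos"].round(1),s["tcp_rot"].round(3),"T",s["wrist_torque"].round(2),s["opening"].round(3))
                                                                                                                                                                                                                         ^^^^^^^^^^^^^^^^^^
AttributeError: 'float' object has no attribute 'round'
```

At 12 mm deep there is 96 N of axial force. That is past both lead-ins, so the plug is sitting on the lip and this is the wrong tube. I'll retract and go to the left mouth.

servo_tool --deltas '[{"x":-14,"y":-1,"z":25,"rx":0,"ry":0,"rz":0,"gripper":-1},{"x":-28,"y":-2,"z":48,"rx":0,"ry":0,"rz":0,"gripper":-1},{"x":-33,"y":55,"z":48,"rx":0,"ry":0,"rz":0,"gripper":-1},{"x":-38,"y":108,"z":48,"rx":0,"ry":0,"rz":0,"gripper":-1},{"x":-38,"y":108,"z":48,"rx":0,"ry":0,"rz":0,"gripper":-1},{"x":-38,"y":108,"z":48,"rx":0,"ry":0,"rz":0,"gripper":-1},{"x":-38,"y":108,"z":48,"rx":0,"ry":0,"rz":0,"gripper":-1}]' --newtons 70

```text
clock: 6.5
eef_pos: [489.0, 207.4, 225.7]
tcp_rot: [-3.14, 0.52, -3.048]
contact_force: [-0.1, 0.7, -0.2]
opening: 0.41
grasp_force: 71.0
```

```bash
sed -i 's/s\["opening"\].round(3)/round(s["opening"],3)/' h.py; python3 -c "
from h import *
st((528,210,160))
p=r.camera_params('wrist');im=r.grab_frame('wrist');cv2.imwrite('pics/w5.png',cv2.resize(im[100:340,160:480],(800,600),interpolation=3))
print(proj(p,[[528,210,160]]))
st((528,210,160))"
```

```text
6.5 tcp in mouth frame [-1.1  0.9 76.4] F [-0.1  0.7 -0.2] [489.  207.4 225.7] [-3.14   0.52  -3.048] T [-0.07  0.26 -0.02] 0.41
[[317.07416535 210.31507629]]
6.55 tcp in mouth frame [-1.   0.1 76.4] F [-1.4  0.3 -0.9] [489.1 206.6 225.7] [-3.14  0.52 -3.05] T [-0.03  0.33 -0.04] 0.409
```

View pics/w5.png

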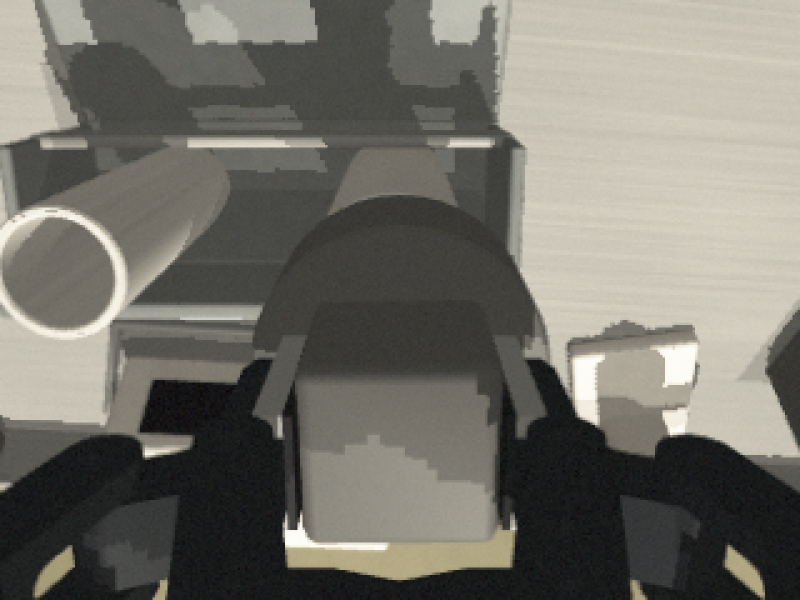

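The cap still sits square in the grip, and the left tube lies under it, with its silhouette centred at crop x≈393 against the cap's ≈401.

servo_tool --deltas '[{"x":10,"y":0,"z":-17,"rx":0,"ry":0,"rz":0,"gripper":-1},{"x":20,"y":1,"z":-33,"rx":0,"ry":0,"rz":0,"gripper":-1},{"x":24,"y":2,"z":-39,"rx":0,"ry":0,"rz":0,"gripper":-1},{"x":27,"y":2,"z":-45,"rx":0,"ry":0,"rz":0,"gripper":-1}]' --newtons 70

```text
clock: 6.95
eef_pos: [516.7, 208.1, 180.8]
tcp_rot: [-3.14, 0.52, -3.052]
contact_force: [-0.8, 0.3, -0.8]
opening: 0.413
grasp_force: 71.1
```

```bash
python3 -c "
from h import *
st((528,210,160))"
```

```text
6.95 tcp in mouth frame [ 0.5 -0.9 23.7] F [-1.1  0.4 -0.3] [516.7 208.1 180.8] [-3.14   0.52  -3.052] T [-0.    0.29 -0.02] 0.413
```

servo_tool --deltas '[{"x":2,"y":0,"z":-3,"rx":0,"ry":0,"rz":0,"gripper":-1},{"x":4,"y":0,"z":-7,"rx":0,"ry":0,"rz":0,"gripper":-1},{"x":6,"y":1,"z":-11,"rx":0,"ry":0,"rz":0,"gripper":-1},{"x":7,"y":1,"z":-12,"rx":0,"ry":0,"rz":0,"gripper":-1}]' --newtons 70

```text
clock: 7.35
eef_pos: [523.4, 210.0, 169.1]
tcp_rot: [-3.14, 0.521, -3.05]
contact_force: [-0.5, 0.3, -0.6]
opening: 0.414
grasp_force: 71.3
```

```bash
python3 -c "
from h import *
st((528,210,160))"
```

```text
7.35 tcp in mouth frame [ 0.5  0.4 10.1] F [-0.7  0.3 -0.3] [523.4 210.  169.1] [-3.14   0.521 -3.05 ] T [-0.21  0.34 -0.09] 0.414
```

servo_tool --deltas '[{"x":0.5,"y":0,"z":-1,"rx":0,"ry":0,"rz":0,"gripper":-1},{"x":1,"y":0,"z":-2,"rx":0,"ry":0,"rz":0,"gripper":-1},{"x":1.5,"y":0,"z":-2.5,"rx":0,"ry":0,"rz":0,"gripper":-1}]' --newtons 70

```text
clock: 7.65
eef_pos: [524.9, 210.2, 166.8]
tcp_rot: [-3.141, 0.521, -3.05]
contact_force: [-0.2, -1.8, -0.4]
opening: 0.416
grasp_force: 71.3
```

```bash
python3 -c "
from h import *
st((528,210,160))"
```

```text
7.65 tcp in mouth frame [0.7 0.4 7.4] F [-0.5 -1.8 -0.2] [524.9 210.2 166.8] [-3.141  0.521 -3.05 ] T [-0.23  0.42 -0.11] 0.416
```

Nearly at the bottom. I'll press 4 mm further to feel it.

servo_tool --deltas '[{"x":0.5,"y":0,"z":-1,"rx":0,"ry":0,"rz":0,"gripper":-1},{"x":1,"y":0,"z":-2,"rx":0,"ry":0,"rz":0,"gripper":-1}]' --newtons 70

```text
clock: 7.85
eef_pos: [525.2, 210.2, 166.3]
tcp_rot: [-3.141, 0.522, -3.051]
contact_force: [-44.8, -4.8, 53.3]
opening: 0.414
grasp_force: 79.5
```

```bash
python3 -c "
from h import *
st((528,210,160))"
```

```text
7.85 tcp in mouth frame [0.8 0.4 6.9] F [-12.4  -0.8  68.7] [525.2 210.2 166.3] [-3.141  0.522 -3.051] T [-0.61  2.02 -0.19] 0.414
```

Fully home (69 N, hard stop). Next I'll release, retract and head for cap B.

servo_tool --deltas '[{"x":-0.5,"y":0,"z":1,"rx":0,"ry":0,"rz":0,"gripper":0.5},{"x":-0.5,"y":0,"z":1,"rx":0,"ry":0,"rz":0,"gripper":0.5},{"x":-0.5,"y":0,"z":1,"rx":0,"ry":0,"rz":0,"gripper":0.5},{"x":-0.5,"y":0,"z":1,"rx":0,"ry":0,"rz":0,"gripper":0.5},{"x":-10,"y":-1,"z":17,"rx":0,"ry":0,"rz":0,"gripper":0.5},{"x":-28,"y":-3,"z":48,"rx":0,"ry":0,"rz":0,"gripper":0.5},{"x":-50,"y":-4,"z":86,"rx":0,"ry":0,"rz":0,"gripper":0.5},{"x":-60,"y":-50,"z":100,"rx":0,"ry":0,"rz":0,"gripper":0.5},{"x":-60,"y":-100,"z":100,"rx":0,"ry":0,"rz":0,"gripper":0.5},{"x":-60,"y":-150,"z":100,"rx":-0.047,"ry":0.521,"rz":0,"gripper":0.5}]' --newtons 70

```text
clock: 8.85
eef_pos: [462.9, 72.1, 262.7]
tcp_rot: [-3.132, 0.406, -3.049]
contact_force: [0.2, -0.0, -1.5]
opening: 0.752
grasp_force: 0.0
```

```bash
python3 - <<'E'
from h import *
s=r.sense();print(s["eef_pos"],s["tcp_rot"],s["opening"])
T=R.from_euler('xyz',[np.pi,0,2.9]);print((T*R.from_euler('xyz',s["tcp_rot"]).inv()).as_rotvec().round(3),np.array([484,-302,190])-s["eef_pos"])
E
```

```text
[462.93376846  72.12760748 262.74406586] [-3.13230161  0.40596871 -3.04925472] 0.7520751852777127
[ 0.04   0.406 -0.327] [  21.06623154 -374.12760748  -72.74406586]
```

servo_tool --deltas '[{"x":21,"y":-370,"z":-72,"rx":0.04,"ry":0.4,"rz":-0.327,"gripper":0.5},{"x":21,"y":-370,"z":-72,"rx":0.04,"ry":0.4,"rz":-0.327,"gripper":0.5},{"x":21,"y":-370,"z":-72,"rx":0.04,"ry":0.4,"rz":-0.327,"gripper":0.5},{"x":21,"y":-370,"z":-72,"rx":0.04,"ry":0.4,"rz":-0.327,"gripper":0.5},{"x":21,"y":-370,"z":-72,"rx":0.04,"ry":0.4,"rz":-0.327,"gripper":0.5},{"x":21,"y":-370,"z":-72,"rx":0.04,"ry":0.4,"rz":-0.327,"gripper":0.5},{"x":21,"y":-370,"z":-72,"rx":0.04,"ry":0.4,"rz":-0.327,"gripper":0.5},{"x":21,"y":-370,"z":-72,"rx":0.04,"ry":0.4,"rz":-0.327,"gripper":0.5},{"x":21,"y":-370,"z":-72,"rx":0.04,"ry":0.4,"rz":-0.327,"gripper":0.5},{"x":21,"y":-370,"z":-72,"rx":0.04,"ry":0.4,"rz":-0.327,"gripper":0.5}]' --newtons 70

```text
clock: 9.85
eef_pos: [487.2, -296.9, 191.3]
tcp_rot: [3.141, 0.007, 2.896]
contact_force: [0.3, 0.7, -0.3]
opening: 0.75
grasp_force: 0.0
```

```bash
python3 - <<'E'
from h import *
r.grab_frame("top")
p=r.camera_params("wrist");im=r.grab_frame("wrist")
np.save("w6.npy",p,allow_pickle=True);cv2.imwrite("pics/w6c.png",cv2.resize(im[130:370,160:480],(800,600),interpolation=3))
s=r.sense();print(s["eef_pos"],s["tcp_rot"],s["clock"],s["qpos"].round(2))
E
```

```text
[ 487.60092255 -295.7790687   191.88202571] [-3.14149408  0.00760359  2.89809198] 9.95 [-0.55  0.31  1.8   0.    1.03 -1.88]
```

View pics/w6c.png

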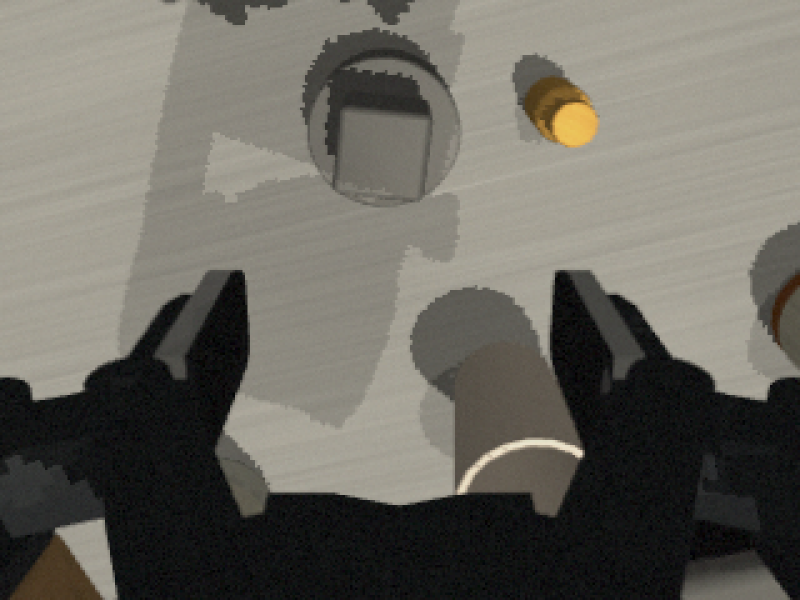

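The second grey cap is confirmed (plain grey, square block). Its top corners are at crop (342,107), (430,114), (420,200) and (335,190), and the weight is clear of it at (575,124).

```bash
python3 - <<'E'
from h import *
p=np.load("w6.npy",allow_pickle=True).item()
c=np.array([160,130])+np.array([(342,107),(430,114),(420,200),(335,190)])/2.5
X=ray(p,c,68)[:,:2];print(X.mean(0).round(1))
e=np.roll(X,-1,0)-X;print(np.linalg.norm(e,axis=1),np.degrees(np.arctan2(e[:,1],e[:,0]))%90)
s=r.sense();print("go",X.mean(0)-s["eef_pos"][:2],34-s["eef_pos"][2],"tool yaw mod90",np.degrees(s["tcp_rot"][2])%90)
E
```

```text
[ 484.6 -301.6]
[33.23374464 34.33466583 33.32990313 32.92925691] [71.45257296 70.25881292 69.03274135 70.0922271 ]
go [-2.97720122 -5.79694341] -157.88202570834446 tool yaw mod90 76.04843923805447
```

servo_tool --deltas '[{"x":-3,"y":-6,"z":-50,"rx":0,"ry":0,"rz":-0.1,"gripper":0.5},{"x":-3,"y":-6,"z":-100,"rx":0,"ry":0,"rz":-0.1,"gripper":0.5},{"x":-3,"y":-6,"z":-140,"rx":0,"ry":0,"rz":-0.1,"gripper":0.5},{"x":-3,"y":-6,"z":-157,"rx":0,"ry":0,"rz":-0.1,"gripper":0.5},{"x":-3,"y":-6,"z":-157,"rx":0,"ry":0,"rz":-0.1,"gripper":0.5},{"x":-3,"y":-6,"z":-157,"rx":0,"ry":0,"rz":-0.1,"gripper":-1},{"x":-3,"y":-6,"z":-157,"rx":0,"ry":0,"rz":-0.1,"gripper":-1},{"x":-3,"y":-6,"z":-157,"rx":0,"ry":0,"rz":-0.1,"gripper":-1},{"x":-3,"y":-6,"z":-157,"rx":0,"ry":0,"rz":-0.1,"gripper":-1}]' --newtons 70

```text
clock: 10.85
eef_pos: [486.0, -303.1, 36.8]
tcp_rot: [-3.141, 0.011, 2.798]
contact_force: [0.2, 1.9, 8.3]
opening: 0.41
grasp_force: 69.6
```

```bash
python3 -c "
from h import *
st((538,100,160));tgt(.09,(475,97,280))"
```

```text
10.85 tcp in mouth frame [-137.9 -396.8  -62.7] F [4.5 1.9 7. ] [ 486.  -303.1   36.8] [-3.141  0.011  2.798] T [ 0.54 -0.14  0.05] 0.41
shift [-11.  400.1 243.2] rot [-0.065 -0.512  0.425]
```

servo_tool --deltas '[{"x":0,"y":0,"z":50,"rx":0,"ry":0,"rz":0,"gripper":-1},{"x":0,"y":10,"z":98,"rx":0,"ry":0,"rz":0,"gripper":-1},{"x":0,"y":35,"z":140,"rx":0,"ry":0,"rz":0,"gripper":-1},{"x":-11,"y":400,"z":243,"rx":-0.065,"ry":-0.512,"rz":0.425,"gripper":-1},{"x":-11,"y":400,"z":243,"rx":-0.065,"ry":-0.512,"rz":0.425,"gripper":-1},{"x":-11,"y":400,"z":243,"rx":-0.065,"ry":-0.512,"rz":0.425,"gripper":-1},{"x":-11,"y":400,"z":243,"rx":-0.065,"ry":-0.512,"rz":0.425,"gripper":-1},{"x":-11,"y":400,"z":243,"rx":-0.065,"ry":-0.512,"rz":0.425,"gripper":-1},{"x":-11,"y":400,"z":243,"rx":-0.065,"ry":-0.512,"rz":0.425,"gripper":-1},{"x":-11,"y":400,"z":243,"rx":-0.065,"ry":-0.512,"rz":0.425,"gripper":-1}]' --newtons 70

```text
clock: 11.85
eef_pos: [474.4, 50.8, 265.4]
tcp_rot: [3.141, 0.521, -3.051]
contact_force: [0.6, 0.3, -1.0]
opening: 0.415
grasp_force: 70.1
```

servo_tool --deltas '[{"x":0,"y":0,"z":0,"rx":0,"ry":0,"rz":0,"gripper":-1},{"x":0,"y":0,"z":0,"rx":0,"ry":0,"rz":0,"gripper":-1}]' --newtons 70

```text
clock: 12.05
eef_pos: [475.1, 51.1, 264.7]
tcp_rot: [-3.141, 0.52, -3.046]
contact_force: [0.3, -0.4, -1.3]
opening: 0.411
grasp_force: 70.1
```

```bash
python3 -c "
from h import *
st((538,100,160));tgt(.09,(475,97,280));a=np.array([-.498,-.045,.866]);tgt(.09,np.array([538,100,160])+57*a)"
```

```text
12.05 tcp in mouth frame [ -5.7 -43.1 124.2] F [-0.5 -0.4 -1.2] [475.1  51.1 264.7] [-3.141  0.52  -3.046] T [-0.06  0.34  0.01] 0.411
shift [-0.1 45.9 15.3] rot [ 0.001 -0.004 -0.006]
shift [ 34.5  46.4 -55.4] rot [ 0.001 -0.004 -0.006]
```

servo_tool --deltas '[{"x":5,"y":46,"z":0,"rx":0,"ry":-0.004,"rz":-0.006,"gripper":-1},{"x":17,"y":46,"z":-28,"rx":0,"ry":-0.004,"rz":-0.006,"gripper":-1},{"x":35,"y":46,"z":-55,"rx":0,"ry":-0.004,"rz":-0.006,"gripper":-1},{"x":35,"y":46,"z":-55,"rx":0,"ry":-0.004,"rz":-0.006,"gripper":-1},{"x":35,"y":46,"z":-55,"rx":0,"ry":-0.004,"rz":-0.006,"gripper":-1},{"x":35,"y":46,"z":-55,"rx":0,"ry":-0.004,"rz":-0.006,"gripper":-1}]' --newtons 70

```text
clock: 12.65
eef_pos: [510.3, 94.5, 209.7]
tcp_rot: [-3.141, 0.523, -3.058]
contact_force: [0.6, -0.3, -0.0]
opening: 0.409
grasp_force: 70.2
```

```bash
python3 -c "
from h import *
st((538,100,160));a=np.array([-.498,-.045,.866]);tgt(.09,np.array([538,100,160])+25*a)"
```

```text
12.65 tcp in mouth frame [ 0.6 -3.  57.1] F [ 0.4 -0.4 -0.3] [510.3  94.5 209.7] [-3.141  0.523 -3.058] T [-0.08  0.3   0.01] 0.409
shift [ 15.2   4.3 -28.1] rot [ 0.    -0.001  0.007]
```

servo_tool --deltas '[{"x":4,"y":3,"z":-7,"rx":0,"ry":0,"rz":0.005,"gripper":-1},{"x":8,"y":3,"z":-14,"rx":0,"ry":0,"rz":0.005,"gripper":-1},{"x":11,"y":4,"z":-20,"rx":0,"ry":0,"rz":0.005,"gripper":-1},{"x":13,"y":4,"z":-24,"rx":0,"ry":0,"rz":0.005,"gripper":-1}]' --newtons 70

```text
clock: 13.05
eef_pos: [523.5, 99.8, 184.4]
tcp_rot: [-3.141, 0.522, -3.051]
contact_force: [0.1, -2.2, 2.0]
opening: 0.41
grasp_force: 70.5
```

```bash
python3 -c "
from h import *
st((538,100,160))"
```

```text
13.05 tcp in mouth frame [-0.3  1.1 28.3] F [ 0.9 -2.2  1.8] [523.5  99.8 184.4] [-3.141  0.522 -3.051] T [-0.35 -0.06 -0.17] 0.41
```

servo_tool --deltas '[{"x":2,"y":-0.5,"z":-3.5,"rx":0,"ry":0,"rz":0,"gripper":-1},{"x":4,"y":-0.5,"z":-7,"rx":0,"ry":0,"rz":0,"gripper":-1},{"x":6,"y":0,"z":-10.5,"rx":0,"ry":0,"rz":0,"gripper":-1},{"x":7.5,"y":0,"z":-13,"rx":0,"ry":0,"rz":0,"gripper":-1}]' --newtons 70

```text
clock: 13.45
eef_pos: [530.9, 99.8, 171.5]
tcp_rot: [-3.141, 0.522, -3.051]
contact_force: [-0.7, 0.2, -0.5]
opening: 0.408
grasp_force: 70.2
```

```bash
python3 -c "
from h import *
st((538,100,160))"
```

```text
13.45 tcp in mouth frame [-0.3  0.4 13.5] F [-0.8  0.3 -0.1] [530.9  99.8 171.5] [-3.141  0.522 -3.051] T [0.05 0.28 0.01] 0.408
```

servo_tool --deltas '[{"x":1,"y":0,"z":-1.5,"rx":0,"ry":0,"rz":0,"gripper":-1},{"x":1.5,"y":0,"z":-2.5,"rx":0,"ry":0,"rz":0,"gripper":-1},{"x":2,"y":0,"z":-3.5,"rx":0,"ry":0,"rz":0,"gripper":-1}]' --newtons 70

```text
clock: 13.75
eef_pos: [532.7, 99.7, 168.5]
tcp_rot: [-3.141, 0.522, -3.051]
contact_force: [-18.9, -0.8, 23.6]
opening: 0.408
grasp_force: 73.7
```

```bash
python3 -c "
from h import *
st((538,100,160))"
```

```text
13.75 tcp in mouth frame [-0.4  0.2 10. ] F [-4.6  0.9 29.9] [532.7  99.7 168.5] [-3.141  0.522 -3.051] T [0.09 0.62 0.12] 0.408
```

servo_tool --deltas '[{"x":0.5,"y":0,"z":-0.8,"rx":0,"ry":0,"rz":0,"gripper":-1},{"x":0,"y":0,"z":0,"rx":0,"ry":0,"rz":0,"gripper":0.6},{"x":0,"y":0,"z":0,"rx":0,"ry":0,"rz":0,"gripper":0.6},{"x":0,"y":0,"z":0,"rx":0,"ry":0,"rz":0,"gripper":0.6},{"x":0,"y":0,"z":0,"rx":0,"ry":0,"rz":0,"gripper":0.6},{"x":-10,"y":-1,"z":17,"rx":0,"ry":0,"rz":0,"gripper":0.6},{"x":-30,"y":-3,"z":52,"rx":0,"ry":0,"rz":0,"gripper":0.6},{"x":-52,"y":-5,"z":90,"rx":0,"ry":0,"rz":0,"gripper":0.6},{"x":-75,"y":-5,"z":120,"rx":0,"ry":0,"rz":0,"gripper":0.6},{"x":-75,"y":-5,"z":120,"rx":0,"ry":0,"rz":0,"gripper":0.6}]' --newtons 70

```text
clock: 14.75
eef_pos: [457.9, 95.1, 292.9]
tcp_rot: [3.14, 0.529, -3.052]
contact_force: [0.2, 0.1, -0.2]
opening: 0.8
grasp_force: 0.0
```

```bash
python3 - <<'E'
from h import *
p=r.camera_params("wrist");w=r.grab_frame("wrist");t=r.grab_frame("scene")
cv2.imwrite("pics/fin.png",np.hstack([cv2.resize(w[100:340,200:520],(400,300)),cv2.resize(t[180:300,350:510],(400,300),interpolation=3)]))
s=r.sense();print(s["clock"],s["eef_pos"],s["contact_force"])
E
```

```text
14.85 [458.02845569  94.91855767 289.36368586] [ 0.70074165  0.72595966 -0.10297213]
```

View pics/fin.png

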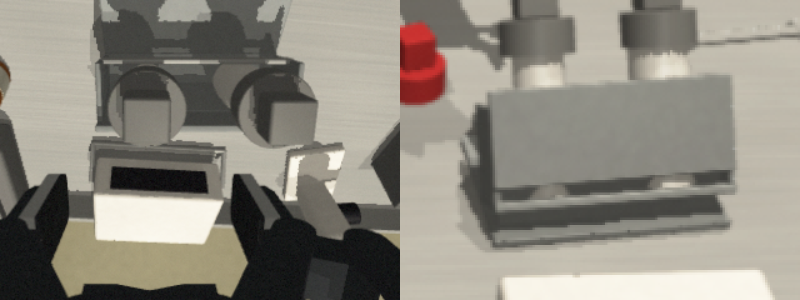

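Both tubes wear their caps, seated evenly: wrist panel at (147,105) and (275,105), scene panel at (537,38) and (658,28). The gripper is clear, so I'm handing in.

```bash
python3 -c "
from rig import r
print(r.sign_off())"
```

```text
the job is handed in; nothing more can be done
None
```

Both caps are fully home on their own tubes and released, no bystander was touched, and the job was handed in at about 15 s; the hand-in call returned no verdict.

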